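# Inspect a boxed stir bar with a loupe

## Robot

A 6-joint arm with a two-finger parallel gripper is mounted at the origin on a cart in front of the work surface, level with it; the furniture and walls round the work are solid. World frame = base frame: x ahead of the robot, y to its left, z up, the work surface at z = 0. Lengths are in m, angles in degrees, forces in N, time in s.
With the tool pointing down it reaches from about 0.3 to 0.85 m from the base axis. Payload 4.2 kg.
Tool frame: the origin (TCP) lies midway between the tips of the shut fingers; the grasp point (between the pads) lies 19 mm behind it; y points along the fingers, x is the direction in which the jaws open and shut, and the axes are right-handed (so a half turn about y gives the same grasp; the last joint's range is limited). The gripper opens to 91 mm and grips with 3 to 60 N. Pads are 32 mm wide; open, the fingers measure 118 mm over their backs; the gripper's body (76 mm by 178 mm) begins 60 mm behind the grasp point.
Start: joints at [-72.307, 18.312, 89.639, -0, 72.044, -1.146], TCP at [0.186, -0.544, 0.214] pointing down, gripper open.
Joint ranges: [-177.97, 177.97], [-48.28, 115.42], [12.27, 149.76], [-77.06, 257.06], [2.81, 150.46], [-146.56, 146.56]. Speed limits (degrees/s): [147.25, 147.25, 180, 180, 180, 180].

## Interface

Orientations are given as a 3x3 rotation matrix whose columns are the frame's x, y, z axes.
In Python, from plant import * gives the robot as it stands.
- The arm moves only by the tool carry_out, never from a script. Its argument "targets" is a list of rows, each a list of 5 numbers: the opening in per cent of the stroke, from 0 (shut) to 100 (fully open), then the shift along the tool's x, y, z in cm, then the turn about the tool's y in rad. In form: [[jaw, x, y, z, roll], ...]. A call has exactly 8 rows; each row shifts and turns the commanded pose from where the row before left it, along the tool's axes as they then stand; what a row does not reach is not made up. A row lasts 1/8 s, in which the tool goes at most 62.5 mm and 10.7 degrees, less where a joint would pass 70% of its speed; a pose out of reach is approached as far as the arm can. A call with a gripper value outside its range is refused whole. The fingers move at their own pace and stop on an object; the grip force is fixed at half the most. Time passes only in rows, so rows that do not move let the fingers close, or fill a call up. It gives the time, the measured TCP pose, the force and the opening at its end, in the units of the state.
- get_obs(): the state, without advancing time (a new reading comes with each control period).
- grab_frame(name): name is "side" or "top"; returns a dict with "color" (480x640x3 uint8, red, green, blue), "K" (3x3 intrinsics, pixels), "R" (3x3) and "t" (3): a world point X has camera coordinates R X + t. Camera axes: x right, y down, z forward; pixel columns grow to the right and rows downward; lengths in m; the calibration is good to about 2 mm. A picture is of the moment at which its call begins. There is no depth.
- job_done(): hands the job in, once; it reports no verdict.
Trained networks look in a picture, given as the dict that the camera call returned (one of the last four; its "shot" number tells which), for a name from the list of things; names that differ only in an ending like _2 or _b are one class to them, and where a whole thing is asked for, a point or a joint stands for the part that bears it (a point fixed in the world has none). Each returns a list of dicts, best first, with "confidence" (0 to 1); they miss things now and then, are a little off and sometimes report something else, mostly with a low value. They report only what shows in the picture. A call takes as long as a camera call. They do not tell look-alikes from the thing itself.
- recognise(picture, label): "centre" ([x, y, z] in m, in world coordinates, good to about 4 mm: the middle of the surface that is visible of it).
- trace(picture, label): "pixels" (480x640 bool, what is visible of it).
The state is a dict: "time": time; "joint_pos": joint angles; "dq": joint speeds; "effort": joint torques, N m; "ee_pos": TCP position; "tool_rot": TCP orientation; "force": force on the tool from outside, world axes, zero at the start; "wrist_torque": the same for the moment, N m; "opening": finger opening in m.
Only numpy, scipy, OpenCV 4.12 (cv2) and the standard library are available. Lean on these libraries where they do the work, as an engineer would, in place of code of your own. Each camera call takes 0.05 s, during which the arm holds its last target.

## Task

Gently lower the clear hinged lid of the small specimen box until it is fully closed over the stir bar inside, then pick up the loupe by its handle and hold it level above the closed lid, its lens centred over that stir bar and at the height shown by the pointer on the box's post. The program finishes while still holding the loupe there, motionless in the air, touching neither box nor pointer. Leave the pointer, the stir bar and everything else on the bench where they are.

Things in the scene. Friction and masses are not known exactly. Their poses are not given: they have to be found in the camera images.
- box: Grey specimen box, fixed to the bench, 90 mm deep (its x) by 110 mm wide (its y) by 34 mm high, walls 4 mm, open on top, inside floor 6 mm above the bench. Origin: centre of its underside; x points from its front to its hinge side, y to its left, where a thin upright post (10 mm thick, top 175 mm above the bench, axis at x 22, y 100 mm) stands on a foot outside the box.
- lid (a joint): Hinge of the box's clear lid, rad: 0 fully closed, grows as it opens (about 1.57 upright). Stiff: the lid stays where it is left (about 0.15 N m; some 2 N pushed at 75 mm from the hinge). It closes by pushing its outer face, which looks back and up while the lid is open, over to the front and down.
- lid_hinge (a point): Middle of the lid's hinge line (along the box's y), 36 mm above the bench at the back rim of the box.
- lid_edge (a point): Middle of the outer end of the lip on the lid's free edge, 102 mm from the hinge line. The lid is 110 mm wide, 5 mm thick; its outer face lies 3 mm outside the plane through this point and the hinge line. The lip (34 mm wide, 12 mm long) overhangs the front of the closed box.
- stir_bar: White stir bar, a rod 38 mm long (along its y) and 10 mm thick, lying loose on the floor of the specimen box. Origin: centre of its underside.
- mark (a point): Tip of the small white cone-shaped pointer on the white collar of the box's post; the height of this tip is the height at which the middle of the lens (lens) has to be. It differs from start to start (about 95 to 145 mm above the bench). The pointer points to the box's -y, its tip 74 mm left of the box's middle. The collar is held by friction only.
- loupe: Loupe lying flat on the bench: a round lens in an aluminium ring, 68 mm across and 16 mm high, with a straight grey bar handle. Origin: middle of the ring's underside; z is up and square to the lens; the handle points to -x, from 43 to 139 mm from the origin, 18 mm wide, 20 mm high, its underside level with the ring's. Mass about 80 g.
- lens (a point): Middle of the loupe's lens, 8 mm above the underside.
- loupe_grip (a point): Point in the loupe's handle, 85 mm from the lens axis, 10 mm above the underside; grasp across the 18 mm width.
- petri: Bystander: petri dish, 91 mm across, 16 mm high. Origin: centre of its underside.
- beaker: Bystander: small empty glass beaker, 61 mm across, 70 mm high. Origin: centre of its underside.
- vial: Bystander: small clear screw-cap vial, 22 mm across, 52 mm high. Origin: centre of its underside.
- marker: Bystander: marker pen lying on the bench, 135 mm long (its y), 17 mm thick. Origin: centre of its underside.
- spare_bar: Bystander: another white stir bar, 38 mm long, lying on the bench outside the box; not the one to inspect. Origin: centre of its underside.
There are look-alikes about, which are no part of the job. What is shaped like the loupe but blue is not meant.

How it is judged:
By the outcome, as a careful person would: the job done as asked, in the order asked, and still so for the second after the job is handed in, while the arm keeps its last pose, push and grip.
It also fails if it takes over 51 s, if anything falls off the work surface, if the arm or the gripper's body presses on something with over 40 N, if the wrist force passes 120 N, or if a joint passes its speed limit or range.

## Working session

There is one attempt and no reset: what is moved stays moved. The work goes in short steps, Python scripts to look and compute and a tool call to move; the robot and the scene stay as the last step left them, time stands still between calls to the robot, and variables do not carry over. Pictures are saved under pics/ and viewed, and the job is handed in when it is done.

Besides the shell and the picture viewer there is one more tool, called in YAML: its name, and indented under it one key for each argument. carry_out: Moves the arm, as the interface text tells. Its arguments: {"type":"object","properties":{"targets":{"type":"array"}},"required":["targets"]}

```bash
mkdir -p pics; ls
python3 - <<'E'
from plant import *
import cv2,numpy as np,pickle
o=get_obs(); print({k:np.round(v,3).tolist() for k,v in o.items()})
for n in ["side","top"]:
    f=grab_frame(n); cv2.imwrite(f"pics/{n}0.png",f["color"][...,::-1]); pickle.dump(f,open(f"{n}0.pkl","wb"))
    print(n,f["K"].tolist(),np.round(f["R"],4).tolist(),f["t"])
    for l in ["box","lid","lid_edge","lid_hinge","stir_bar","mark","loupe","lens","loupe_grip","petri","beaker","vial","marker","spare_bar"]:
        try:
            r=recognise(f,l)
            print(n,l,[(np.round(d["centre"],3).tolist(),round(d["confidence"],2)) for d in r])
        except Exception as e: print(l,e)
print(get_obs()["time"])
E
```

```text
pics
{'time': 0.0, 'joint_pos': [-72.308, 18.352, 89.708, -0.001, 72.044, -1.148], 'dq': [0.007, 0.012, -0.021, -0.034, -0.018, 0.003], 'effort': [-0.002, -41.247, -23.197, 0.073, 0.046, -0.0], 'ee_pos': [0.186, -0.544, 0.213], 'tool_rot': [[0.323, -0.001, 0.946], [-0.946, 0.002, 0.323], [-0.002, -1.0, 0.0]], 'force': [0.521, 0.396, 0.453], 'wrist_torque': [0.074, -0.04, -0.018], 'opening': 0.091}
side [[489.66733233137273, 0.0, 330.11687988045105], [0.0, 489.66733233137273, 246.11914620663578], [0.0, 0.0, 1.0]] [[0.9926, -0.1213, -0.0028], [-0.0593, -0.4651, -0.8833], [0.1058, 0.8769, -0.4688]] [-0.52185474 -0.01590777  1.71856098]
side box [([0.556, -0.014, 0.021], 0.81)]
side lid [([0.578, -0.046, 0.083], 0.62)]
side lid_edge [([0.578, -0.048, 0.084], 0.73)]
side lid_hinge [([0.571, -0.045, 0.08], 0.51)]
side stir_bar [([0.576, -0.047, 0.08], 0.18)]
side mark []
side loupe [([0.508, -0.264, 0.011], 0.9), ([0.42, -0.734, 0.009], 0.67), ([0.572, -0.047, 0.081], 0.31)]
side lens [([0.416, -0.731, 0.014], 0.91)]
side loupe_grip [([0.516, -0.26, 0.007], 0.67), ([0.416, -0.733, 0.008], 
[... 510 characters left out ...]
, 0.58), ([0.404, -0.002, 0.012], 0.4)]
top lid_edge [([0.574, -0.032, 0.1], 0.61)]
top lid_hinge [([0.569, -0.035, 0.097], 0.5)]
top stir_bar [([0.526, -0.031, 0.016], 0.43), ([0.523, -0.268, 0.009], 0.37)]
top mark []
top loupe [([0.524, -0.264, 0.013], 0.64), ([0.415, -0.729, 0.011], 0.56)]
top lens [([0.528, -0.268, 0.011], 0.78), ([0.412, -0.729, 0.013], 0.58)]
top loupe_grip [([0.414, -0.729, 0.01], 0.85), ([0.526, -0.265, 0.012], 0.56), ([0.555, -0.009, 0.005], 0.2)]
top petri [([0.391, 0.164, 0.013], 0.64)]
top beaker [([0.443, 0.283, 0.034], 0.76)]
top vial []
top marker [([0.403, -0.005, 0.013], 0.61), ([0.526, -0.264, 0.014], 0.34)]
top spare_bar [([0.65, -0.19, 0.011], 0.47)]
1.5
```

View pics/side0.png

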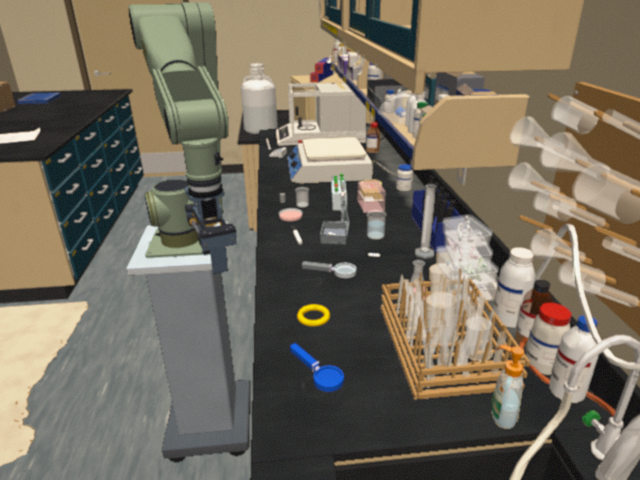

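View pics/top0.png

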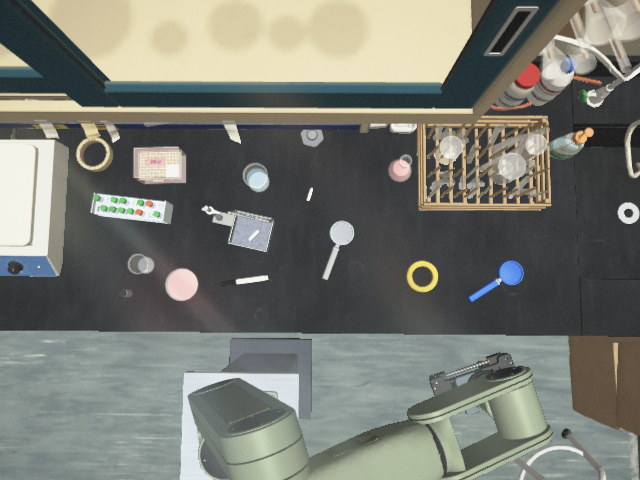

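The top view shows two loupe shapes: a grey one at about (342,233) with its handle to (327,277), and a blue one at (511,273). The aluminium ring and grey handle fit the grey one. The box is at (250,231), with its post to the left at (215,212). I'll enlarge both.

Run:
```python
import cv2,numpy as np
t=cv2.imread("pics/top0.png"); s=cv2.imread("pics/side0.png")
a=cv2.resize(t[185:285,195:365],None,fx=4.6,fy=4.6,interpolation=cv2.INTER_CUBIC)
b=cv2.resize(s[165:285,285:405],None,fx=5,fy=5,interpolation=cv2.INTER_CUBIC)
cv2.imwrite("pics/top0c.png",a);cv2.imwrite("pics/side0c.png",b)
```

```text
(no output)
```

View pics/top0c.png

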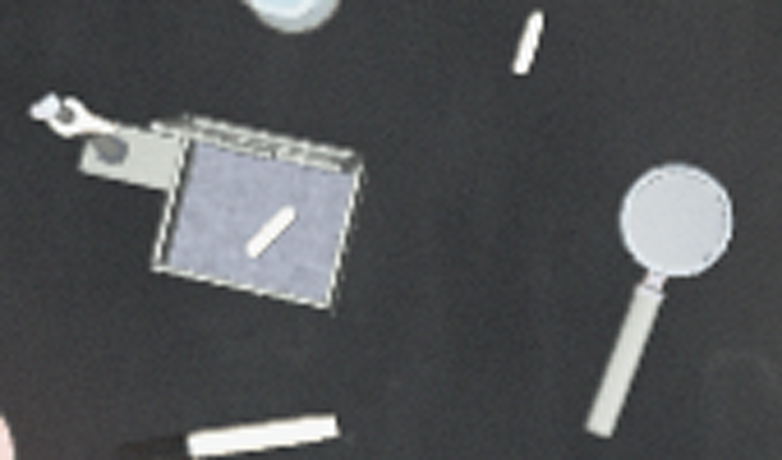

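View pics/side0c.png

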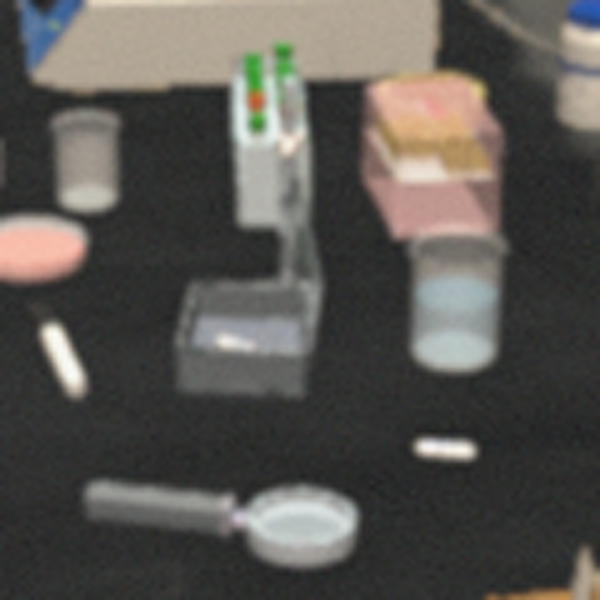

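Run:
```python
import cv2,numpy as np,pickle
for n in("top","side"):
    f=pickle.load(open(n+"0.pkl","rb")); print(n,"cam",-np.array(f["R"]).T@np.array(f["t"]))
t=cv2.imread("pics/top0.png"); s=cv2.imread("pics/side0.png")
def crop(im,x0,y0,w,h,k,name):
    a=cv2.resize(im[y0:y0+h,x0:x0+w],None,fx=k,fy=k,interpolation=cv2.INTER_CUBIC)
    for i in range(0,w,10): cv2.line(a,(i*k,0),(i*k,6),(0,255,255),1); cv2.putText(a,str(x0+i),(i*k,16),0,.35,(0,255,255),1)
    for i in range(0,h,10): cv2.line(a,(0,i*k),(6,i*k),(0,255,255),1); cv2.putText(a,str(y0+i),(8,i*k+4),0,.35,(0,255,255),1)
    cv2.imwrite(name,a)
crop(t,197,200,80,56,10,"pics/top0d.png")
crop(s,312,170,50,80,7,"pics/side0d.png")
```

```text
top cam [ 0.37315521 -0.21955609  1.4160793 ]
side cam [ 0.33518651 -1.57776066  0.79016363]
```

View pics/top0d.png

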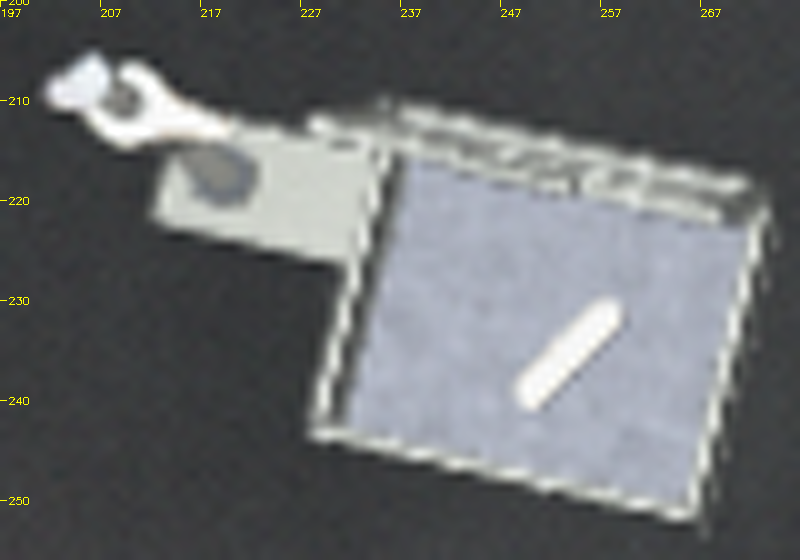

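View pics/side0d.png

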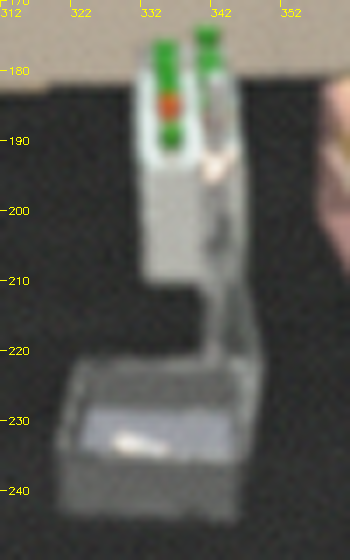

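```bash
cat > h.py <<'E'
import cv2,numpy as np,pickle
from scipy.optimize import least_squares
def proj(f,X):
    X=np.atleast_2d(X); c=X@np.array(f["R"]).T+np.array(f["t"]); p=c@np.array(f["K"]).T
    return p[:,:2]/p[:,2:]
def Rz(a): c,s=np.cos(a),np.sin(a); return np.array([[c,-s,0],[s,c,0],[0,0,1]])
def box2w(p,X): # p x,y,yaw
    return np.atleast_2d(X)@Rz(p[2]).T+[p[0],p[1],0]
def lidpts(th,u,v,w): # u along y, v dist from hinge, w outward offset from plane
    # hinge at (45?,0,.036)
    return np.array([hx-v*np.cos(th)+w*np.sin(th),u,.036+v*np.sin(th)+w*np.cos(th)])
hx=.045
def line(im,f,A,B,col,k,o):
    P=(proj(f,np.array([A,B]))-o+.5)*k
    cv2.line(im,tuple(np.int32(P[0].round())),tuple(np.int32(P[1].round())),col,1,cv2.LINE_AA)
def drawbox(im,f,p,th,k,o,zm=None):
    x,y,h=.045,.055,.034
    c=lambda X:box2w(p,X)[0]
    for z in(0,h):
        q=[(x,y,z),(x,-y,z),(-x,-y,z),(-x,y,z)]
        for i in range(4): line(im,f,c(q[i]),c(q[(i+1)%4]),(0,0,255),k,o)
    for w in(.003,-.002):
        q=[lidpts(th,y,0,w),lidpts(th,-y,0,w),lidpts(th,-y,.09,w),lidpts(th,-.017,.09,w),lidpts(th,-.017,.102,w),lidpts(th,.017,.102,w),lidpts(th,.017,.09,w),lidpts(th,y,.09,w)]
        for i in range(8): line(im,f,c(q[i]),c(q[(i+1)%8]),(0,255,0),k,o)
    line(im,f,c((.022,.1,0)),c((.022,.1,.175)),(255,0,255),k,o)
    if zm: line(im,f,c((.022,.1,zm)),c((.022,.074,zm)),(255,255,0),k,o)
def crop(im,o,w,h,k):
    return cv2.resize(im[o[1]:o[1]+h,o[0]:o[0]+w],None,fx=k,fy=k,interpolation=cv2.INTER_CUBIC)
E
cat > fit.py <<'E'
from h import *
T=pickle.load(open("top0.pkl","rb"));S=pickle.load(open("side0.pkl","rb"))
h=.034
ct=[((-.045,.055,h),(228.3,243.3)),((-.045,-.055,h),(266.5,252)),((.045,-.055,h),(273.3,221))]
cs=[((-.045,-.055,h),(320.5,234.5)),((-.045,-.055,0),(321,243.7)),((.045,-.055,0),(346,243.7)),((-.045,.055,h),(323.3,221))]
def res(q):
    r=[]
    for f,c,d in((T,ct,q[3:5]),(S,cs,q[5:7])):
        P=proj(f,box2w(q[:3],np.array([a for a,_ in c])))+d-np.array([b for _,b in c]); r+=list(P.ravel())
    return np.array(r+list(q[3:7]*1.0))
r=least_squares(res,[.555,-.01,-.17,0,0,0,0]); print(r.x[:3],np.degrees(r.x[2]),np.round(r.x[3:],2)); print(np.round(r.fun,2))
p=r.x[:3]; pickle.dump(p,open("box.pkl","wb"))
import sys
th=float(sys.argv[1]); zm=float(sys.argv[2])
for f,n,o,w,hh,k in((T,"top",(197,200),80,56,10),(S,"side",(312,160),50,90,6)):
    im=crop(f["color"][...,::-1],o,w,hh,k); im2=im.copy(); drawbox(im2,f,p,th,k,o,zm)
    cv2.imwrite(f"pics/fit_{n}_{sys.argv[3]}.png",im2 if n=="top" else np.hstack([im,im2]))
E
python3 fit.py 1.5 .12 a
```

```text
[ 0.53845828 -0.02588629 -0.20438247] -11.710252908153493 [-0.13  0.05  0.07  0.37]
[-0.56  0.41  0.14  0.13  0.54 -0.59 -0.08 -0.11 -0.46 -0.58  0.32  0.35
  0.14 -0.03 -0.13  0.05  0.07  0.37]
```

View pics/fit_top_a.png

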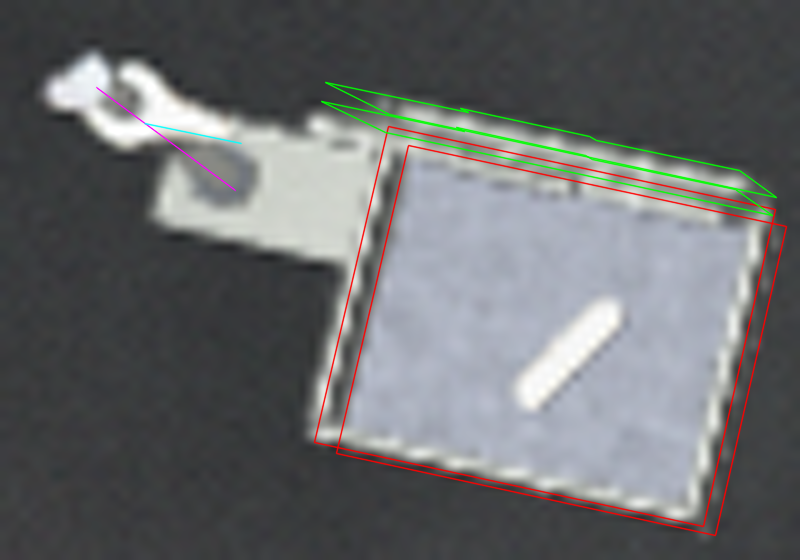

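View pics/fit_side_a.png

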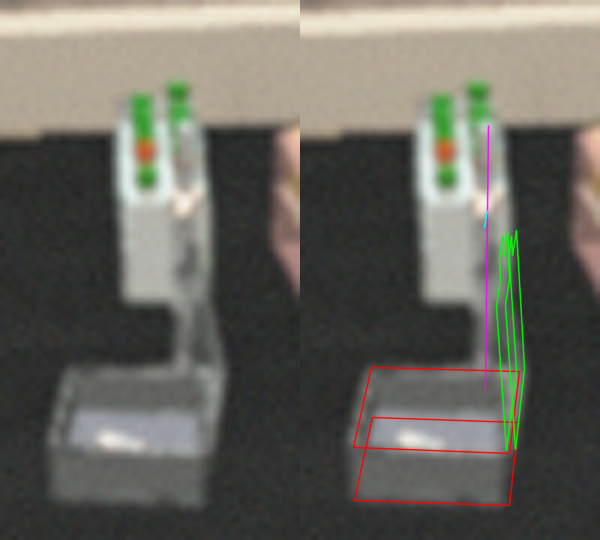

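```bash
sed -i 's/-o+.5)\*k/-o)*k/' h.py
cat > ov.py <<'E'
from h import *
import sys
T=pickle.load(open("top0.pkl","rb"));S=pickle.load(open("side0.pkl","rb"))
p=pickle.load(open("box.pkl","rb"))
ims=[];ims2=[]
for th in (1.2,1.35,1.5):
    f,o,w,hh,k=T,(220,200),60,30,9
    im=crop(f["color"][...,::-1],o,w,hh,k);drawbox(im,f,p,th,k,o,.12);ims.append(im)
    f,o,w,hh,k=S,(325,165),35,90,6
    im=crop(f["color"][...,::-1],o,w,hh,k);drawbox(im,f,p,th,k,o,.12);ims2.append(im)
im=crop(f["color"][...,::-1],o,w,hh,k)
cv2.imwrite("pics/ovt.png",cv2.resize(np.vstack(ims),None,fx=.74,fy=.74,interpolation=cv2.INTER_AREA));cv2.imwrite("pics/ovs.png",cv2.resize(np.hstack(ims2+[im]),None,fx=.95,fy=.95,interpolation=cv2.INTER_AREA))
E
python3 ov.py
```

```text
(no output)
```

View pics/ovt.png

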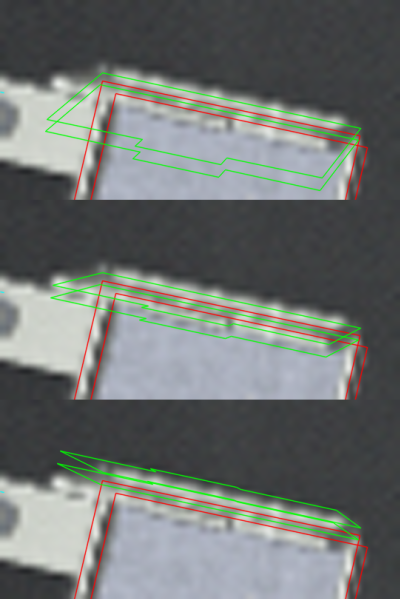

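View pics/ovs.png

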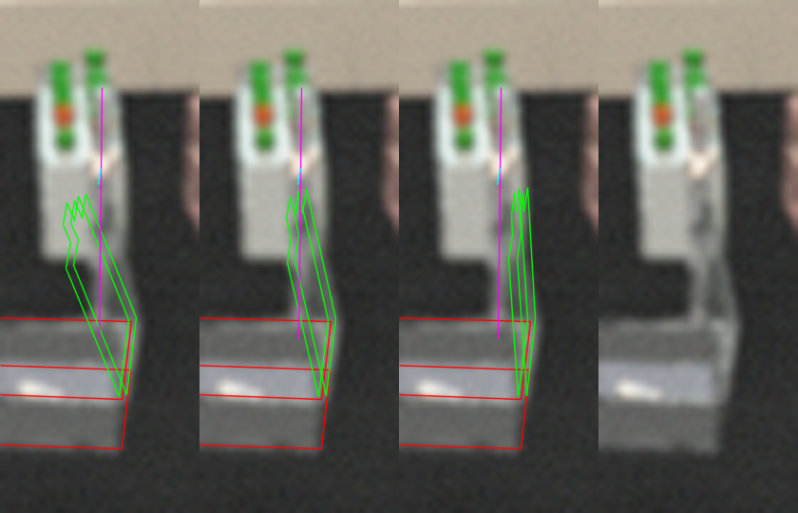

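```bash
cat > meas.py <<'E'
from plant import *
from h import *
p=pickle.load(open("box.pkl","rb"))
av={}
for n in("top","side"):
    L=[]
    for i in range(4):
        f=grab_frame(n); L.append(f["color"].astype(float))
        if i in(0,3): print(n,"mark",[(np.round(d["centre"],3).tolist(),round(d["confidence"],2)) for d in recognise(f,"mark")])
        if i==0:
            for l in("loupe","stir_bar","lid"):
                for d in trace(f,l):
                    v,u=np.nonzero(d["pixels"]); print(n,l,round(d["confidence"],2),len(u),u.mean().round(1),v.mean().round(1),u.min(),u.max(),v.min(),v.max())
    g=dict(f); g["color"]=np.mean(L,0).clip(0,255).astype(np.uint8); pickle.dump(g,open(n+"1.pkl","wb")); av[n]=g
def c(n,o,w,h,k,name):
    im=crop(av[n]["color"][...,::-1],o,w,h,k)
    for i in range(0,w,5): cv2.line(im,(i*k,0),(i*k,5),(0,255,255),1); cv2.putText(im,str(o[0]+i),(i*k,15),0,.35,(0,255,255),1)
    for i in range(0,h,5): cv2.line(im,(0,i*k),(5,i*k),(0,255,255),1); cv2.putText(im,str(o[1]+i),(7,i*k+4),0,.35,(0,255,255),1)
    cv2.imwrite(name,im)
c("top",(200,203),40,28,18,"pics/m_top.png"); c("side",(332,170),22,40,15,"pics/m_side.png")
c("top",(320,215),45,70,8,"pics/l_top.png")
print(get_obs()["time"])
E
python3 meas.py
```

```text
top mark [([0.58, 0.06, 0.134], 0.62)]
top loupe 0.8 738 337.9 242.9 323 353 220 279
top loupe 0.74 756 501.7 278.3 468 523 261 301
top stir_bar 0.64 82 125.0 293.3 119 131 290 297
top lid 0.62 241 251.2 216.2 229 272 210 222
top mark [([0.528, -0.266, 0.013], 0.72), ([0.582, 0.062, 0.132], 0.63)]
side mark []
side loupe 0.82 484 332.4 268.5 302 354 262 277
side loupe 0.74 949 321.0 371.8 291 343 344 391
side loupe 0.35 237 302.4 197.2 296 308 188 207
side lid 0.57 161 345.1 216.4 342 349 200 233
side lid 0.29 61 282.5 196.5 280 285 191 202
side mark [([0.387, 0.148, 0.018], 0.65)]
2.4
```

View pics/m_top.png

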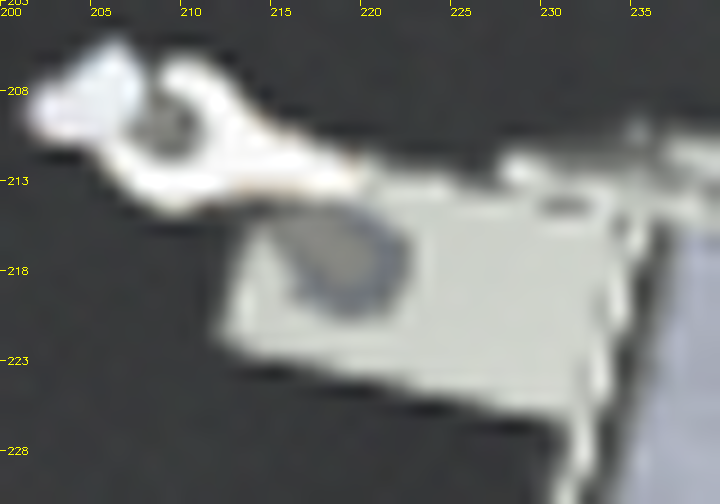

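View pics/m_side.png

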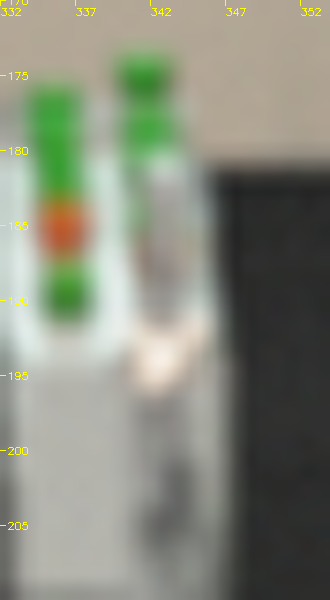

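View pics/l_top.png

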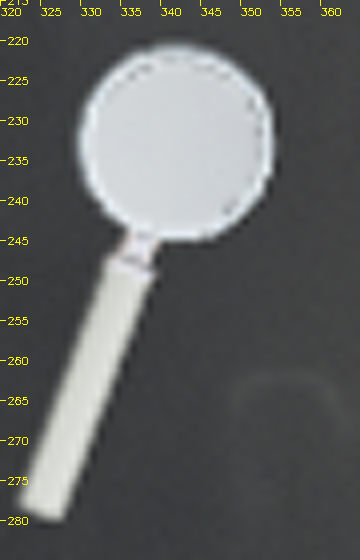

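```bash
cat > fit2.py <<'E'
from h import *
T=pickle.load(open("top1.pkl","rb"));S=pickle.load(open("side1.pkl","rb"))
h=.034
ct=[((-.045,.055,h),(228.3,243.3)),((-.045,-.055,h),(266.5,252)),((.045,-.055,h),(273.3,221)),((.022,.1,.175),(205,208.4)),((.022,.074,None),(219.8,213))]
cs=[((-.045,-.055,h),(320.5,234.5)),((-.045,-.055,0),(321,243.7)),((.045,-.055,0),(346,243.7)),((-.045,.055,h),(323.3,221)),((.022,.074,None),(342.2,195.8))]
def res(q):
    r=[]
    for f,c,d in((T,ct,q[3:5]),(S,cs,q[5:7])):
        A=np.array([[a[0],a[1],q[7] if a[2] is None else a[2]] for a,_ in c])
        P=proj(f,box2w(q[:3],A))+d-np.array([b for _,b in c]); r+=list(P.ravel())
    return np.array(r+list(q[3:7]*1.0))
r=least_squares(res,[.555,-.01,-.17,0,0,0,0,.12]); q=r.x; print(q[:3],np.degrees(q[2]),np.round(q[3:],3)); print(np.round(r.fun,2))
p=q[:3]; pickle.dump(p,open("box.pkl","wb"));pickle.dump(q,open("fit.pkl","wb"))
for z in(.11,.12,.13,.14): print(z,proj(T,box2w(p,[.022,.074,z]))+q[3:5],proj(S,box2w(p,[.022,.074,z]))+q[5:7])
# back-project helper
def ray(f,uv,z,d=(0,0)):
    d_=np.linalg.inv(f["K"])@np.array([uv[0]-d[0],uv[1]-d[1],1]); D=np.array(f["R"]).T@d_; C=-np.array(f["R"]).T@np.array(f["t"])
    return C+D*(z-C[2])/D[2]
for nm,uv,z in(("bar",(253.75,235),.013),("bar a",(249.5,239.5),.013),("bar b",(258,230.5),.013),("ring",(342,232.9),.014),("hend",(326.2,278.5),.018),("hstart",(336.2,248),.018)):
    a=ray(T,uv,z); b=ray(T,uv,z,q[3:5]); print(nm,a.round(4),b.round(4), "box frame",(Rz(-p[2])@(b-[p[0],p[1],0])).round(4))
E
python3 fit2.py
```

```text
[ 0.53861254 -0.02516686 -0.20187792] -11.566752658511097 [-0.082  0.026  0.033  0.448  0.127]
[-0.75  0.39 -0.02  0.    0.3  -0.73  0.7  -0.12 -0.15  0.43 -0.05 -0.1
 -0.43 -0.58  0.34  0.31  0.09 -0.02  0.02 -0.06 -0.08  0.03  0.03  0.45]
0.11 [[220.96236996 214.46201281]] [[342.1825192 200.2065344]]
0.12 [[220.2072774  213.86753178]] [[342.20671017 197.62670814]]
0.13 [[219.44064656 213.26396672]] [[342.23103031 195.0331075 ]]
0.14 [[218.66221093 212.6511078 ]] [[342.25548064 192.42562186]]
bar [ 0.5325 -0.031   0.013 ] [ 0.5326 -0.0312  0.013 ] box frame [-0.0047 -0.0071  0.013 ]
bar a [ 0.5198 -0.0193  0.013 ] [ 0.5199 -0.0196  0.013 ] box frame [-0.0195  0.0017  0.013 ]
bar b [ 0.5453 -0.0426  0.013 ] [ 0.5454 -0.0428  0.013 ] box frame [ 0.0102 -0.0159  0.013 ]
ring [ 0.5404 -0.2779  0.014 ] [ 0.5405 -0.2781  0.014 ] box frame [ 0.0525 -0.2474  0.014 ]
hend [ 0.4127 -0.2346  0.018 ] [ 0.4128 -0.2348  0.018 ] box frame [-0.0812 -0.2306  0.018 ]
hstart [ 0.4975 -0.2618  0.018 ] [ 0.4976 -0.262   0.018 ] box frame [ 0.0073 -0.2402  0.018 ]
```

carry_out:
  targets:
    - [0,0,0,0,-0.173]
    - [0,0,0,0,-0.173]
    - [0,0,0,0,-0.173]
    - [0,0,0,0,-0.173]
    - [0,0,0,0,-0.174]
    - [0,0,0,0,-0.174]
    - [0,2.7,0,4.75,0]
    - [0,2.7,0,4.75,0]

```text
time: 3.4
ee_pos: [0.2582, -0.4613, 0.2138]
tool_rot: [[0.979, 0.0, 0.202], [-0.202, -0.0, 0.979], [0.0, -1.0, 0.0]]
force: [0.9, -0.9, -0.3]
opening: 0.0137
```

carry_out:
  targets:
    - [0,2.7,0,4.75,0]
    - [0,2.7,0,4.75,0]
    - [0,2.7,0,4.75,0]
    - [0,2.7,0,4.75,0]
    - [0,2.7,0,4.75,0]
    - [0,2.7,0,4.75,0]
    - [0,2.7,0,4.75,0]
    - [0,2.7,0,4.75,0]

```text
time: 4.4
ee_pos: [0.5466, -0.1316, 0.2141]
tool_rot: [[0.98, 0.001, 0.2], [-0.2, -0.0, 0.98], [0.001, -1.0, -0.0]]
force: [1.5, -0.1, 0.1]
opening: 0.0008
```

carry_out:
  targets:
    - [0,1.9,0,3.2,0]
    - [0,1.9,0,3.2,0]
    - [0,1.9,0,3.2,0]
    - [0,0,3.4,0,0]
    - [0,0,3.4,0,0]
    - [0,0,3.4,0,0]
    - [0,0,0,0,0]
    - [0,0,0,0,0]

```text
time: 5.4
ee_pos: [0.6216, -0.0505, 0.1133]
tool_rot: [[0.98, 0.002, 0.201], [-0.201, -0.0, 0.98], [0.002, -1.0, 0.0]]
force: [-0.3, -0.0, -0.1]
opening: 0.0005
```

```bash
cat > look.py <<'E'
from plant import *
from h import *
import sys
tag=sys.argv[1]
o=get_obs(); p=pickle.load(open("box.pkl","rb"))
b=Rz(-p[2])@(np.array(o["ee_pos"])-[p[0],p[1],0]); print("t",o["time"],"tcp box",b.round(4),"force",np.round(o["force"],1),"open",o["opening"],"q",np.round(o["joint_pos"],1))
c=[]
for n,oo,w,h,k in(("top",(190,185),110,90,4),("side",(290,160),80,90,4)):
    f=grab_frame(n); pickle.dump(f,open(f"{n}_{tag}.pkl","wb"))
    c.append(crop(f["color"][...,::-1],oo,w,h,k))
cv2.imwrite(f"pics/look_{tag}.png",np.hstack(c))
E
python3 look.py a
```

```text
t 5.4 tcp box [ 0.0864 -0.0082  0.1133] force [-0.3 -0.  -0.1] open 0.0005098996125003389 q [-5.7 26.8 91.4 -0.  61.7  5.9]
```

View pics/look_a.png

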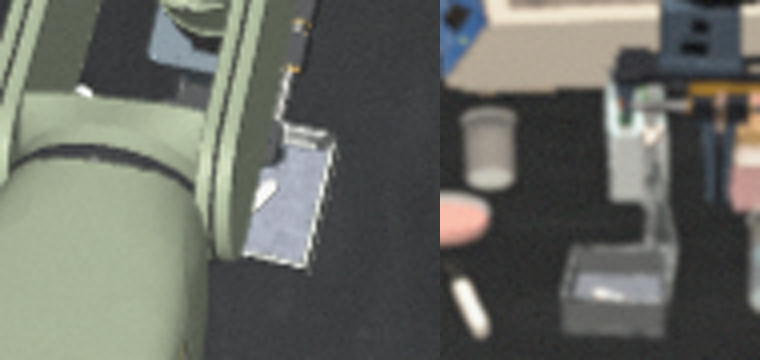

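carry_out:
  targets:
    - [0,-1.5,0.1,0,0]
    - [0,-1.0,0.1,0,0]
    - [0,-0.5,0.1,0,0]
    - [0,-0.4,0,0,0]
    - [0,-0.4,0,0,0]
    - [0,-0.7,0.1,0,0]
    - [0,-0.7,0.2,0,0]
    - [0,0,0,0,0]

```text
time: 6.5
ee_pos: [0.569, -0.0399, 0.1058]
tool_rot: [[0.98, -0.001, 0.201], [-0.201, 0.0, 0.98], [-0.001, -1.0, -0.0]]
force: [-0.2, 0.1, 0.2]
opening: 0.0004
```

```bash
python3 look.py b
```

```text
t 6.5 tcp box [ 0.0327 -0.0083  0.1058] force [-0.2  0.1  0.2] open 0.00037189424852068206 q [-5.2 23.  99.2 -0.  57.8  6.4]
```

View pics/look_b.png

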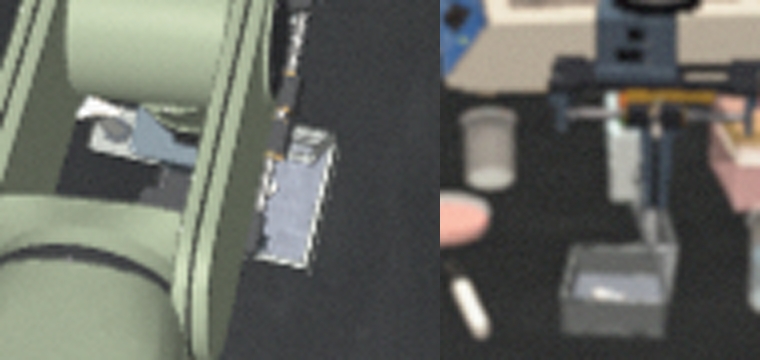

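carry_out:
  targets:
    - [0,-0.7,0.3,0,0]
    - [0,-0.7,0.3,0,0]
    - [0,-0.6,0.4,0,0]
    - [0,-0.6,0.5,0,0]
    - [0,-0.5,0.5,0,0]
    - [0,-0.5,0.6,0,0]
    - [0,-0.4,0.6,0,0]
    - [0,0,0,0,0]

```text
time: 7.6
ee_pos: [0.5294, -0.0319, 0.0731]
tool_rot: [[0.98, -0.002, 0.2], [-0.2, -0.0, 0.98], [-0.002, -1.0, -0.001]]
force: [0.1, -0.4, 0.4]
opening: 0.0001
```

```bash
python3 look.py c
```

```text
t 7.6 tcp box [-0.0076 -0.0085  0.0731] force [ 0.1 -0.4  0.4] open 8.994096644254719e-05 q [ -4.7  22.  106.7  -0.   51.4   6.9]
```

View pics/look_c.png

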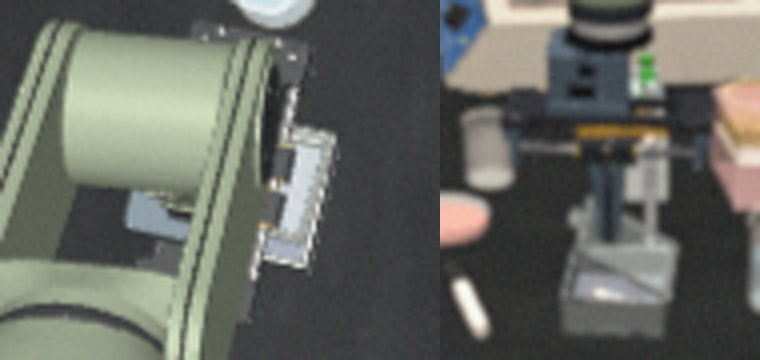

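carry_out:
  targets:
    - [0,-0.2,0.35,0,0]
    - [0,-0.2,0.35,0,0]
    - [0,-0.1,0.35,0,0]
    - [0,-0.1,0.35,0,0]
    - [0,-0.1,0.35,0,0]
    - [0,-0.1,0.35,0,0]
    - [0,0,0.35,0,0]
    - [0,0,0.35,0,0]

```text
time: 8.7
ee_pos: [0.5224, -0.0304, 0.0456]
tool_rot: [[0.98, -0.0, 0.201], [-0.201, -0.0, 0.98], [-0.0, -1.0, -0.0]]
force: [-0.6, 0.3, 2.4]
opening: 0.0007
```

carry_out:
  targets:
    - [0,0,0.2,0,0]
    - [0,0,0.2,0,0]
    - [0,0,0.1,0,0]
    - [0,0,0.1,0,0]
    - [0,0,0,0,0]
    - [0,0,0,0,0]
    - [0,0,0,0,0]
    - [0,0,0,0,0]

```text
time: 9.7
ee_pos: [0.5228, -0.0304, 0.04]
tool_rot: [[0.98, 0.0, 0.201], [-0.201, -0.0, 0.98], [0.0, -1.0, -0.0]]
force: [0.0, 0.2, -0.2]
opening: 0.0003
```

```bash
python3 look.py d
```

```text
t 9.7 tcp box [-0.0145 -0.0083  0.04  ] force [ 0.   0.2 -0.2] open 0.0003048768353428527 q [ -4.6  23.8 109.8  -0.   46.3   7. ]
```

View pics/look_d.png

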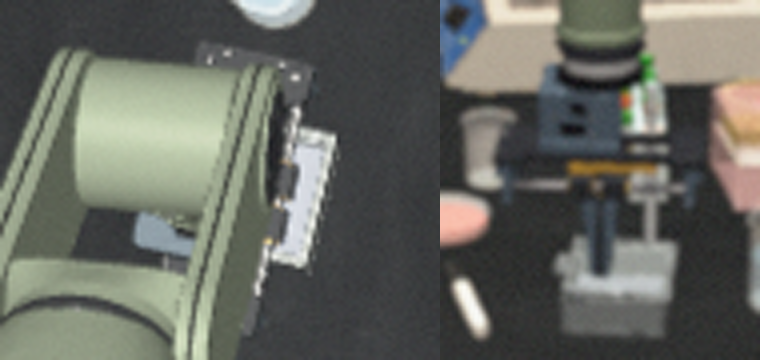

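carry_out:
  targets:
    - [0,0,0.1,0,0]
    - [0,0,0,0,0]
    - [0,0,0.05,0,0]
    - [0,0,0,0,0]
    - [0,0,0.05,0,0]
    - [0,0,0,0,0]
    - [0,0,0,0,0]
    - [0,0,0,0,0]

```text
time: 10.8
ee_pos: [0.5227, -0.0304, 0.0379]
tool_rot: [[0.98, 0.0, 0.201], [-0.201, -0.0, 0.98], [0.0, -1.0, -0.0]]
force: [0.2, 0.4, 1.5]
opening: 0.0001
```

carry_out:
  targets:
    - [0,0,0.1,0,0]
    - [0,0,0,0,0]
    - [0,0,0,0,0]
    - [0,0,0,0,0]
    - [0,0,0,0,0]
    - [0,0,0,0,0]
    - [0,0,0,0,0]
    - [0,0,0,0,0]

```text
time: 11.8
ee_pos: [0.5227, -0.0304, 0.0377]
tool_rot: [[0.98, 0.0, 0.201], [-0.201, -0.0, 0.98], [0.0, -1.0, -0.0]]
force: [-2.1, 0.2, 7.5]
opening: 0.0001
```

carry_out:
  targets:
    - [0,0,-3,0,0]
    - [0,0,-6,0,0]
    - [0,0,-6,0,-0.18]
    - [40,0,0,0,-0.18]
    - [40,0,0,0,-0.18]
    - [40,0,0,0,-0.18]
    - [40,0,0,0,-0.18]
    - [40,0,0,0,-0.18]

```text
time: 12.8
ee_pos: [0.5224, -0.0304, 0.1866]
tool_rot: [[0.634, -0.001, -0.773], [0.773, -0.0, 0.634], [-0.0, -1.0, 0.0]]
force: [0.2, 0.5, -0.2]
opening: 0.0364
```

carry_out:
  targets:
    - [40,0,0,0,-0.18]
    - [40,0,0,0,-0.187]
    - [40,-5,0,-0.2,0]
    - [40,-5,0,-0.2,0]
    - [40,-5,0,-0.2,0]
    - [40,-5,0,-0.2,0]
    - [40,-2.8,0,-0.3,0]
    - [40,0,0,0,0]

```text
time: 13.8
ee_pos: [0.4594, -0.2513, 0.1865]
tool_rot: [[0.323, -0.0, -0.946], [0.946, 0.0, 0.323], [0.0, -1.0, 0.001]]
force: [0.2, -0.0, -0.1]
opening: 0.0367
```

```bash
cat > look2.py <<'E'
from plant import *
from h import *
import sys
tag,*a=sys.argv[1:]; n=a[0]; x0,y0,w,h,k=map(int,a[1:6])
o=get_obs(); print("t",o["time"],np.round(o["ee_pos"],4),np.round(o["force"],1),o["opening"],np.degrees(np.arctan2(o["tool_rot"][1][0],o["tool_rot"][0][0])),np.round(o["joint_pos"],1))
f=grab_frame(n); pickle.dump(f,open(f"{n}_{tag}.pkl","wb"))
im=crop(f["color"][...,::-1],(x0,y0),w,h,k)
for z in (0.0,): 
    P=(proj(f,np.array(o["ee_pos"]))[0]-[x0,y0])*k; cv2.circle(im,tuple(np.int32(P)),3,(0,0,255),1)
cv2.imwrite(f"pics/{n}_{tag}.png",im)
E
python3 look2.py e side 270 150 160 140 5;python3 look2.py e top 190 170 200 130 4
```

```text
t 13.8 [ 0.4594 -0.2513  0.1865] [ 0.2 -0.  -0.1] 0.03669819206392876 71.14480057442219 [ -29.9   14.9   98.8   -0.    66.4 -101.1]
t 13.85 [ 0.4597 -0.2501  0.1865] [-0.   0.7  0.5] 0.03653448016928042 71.22251553614312 [ -29.8   14.8   98.8    0.    66.4 -101.1]
```

View pics/side_e.png

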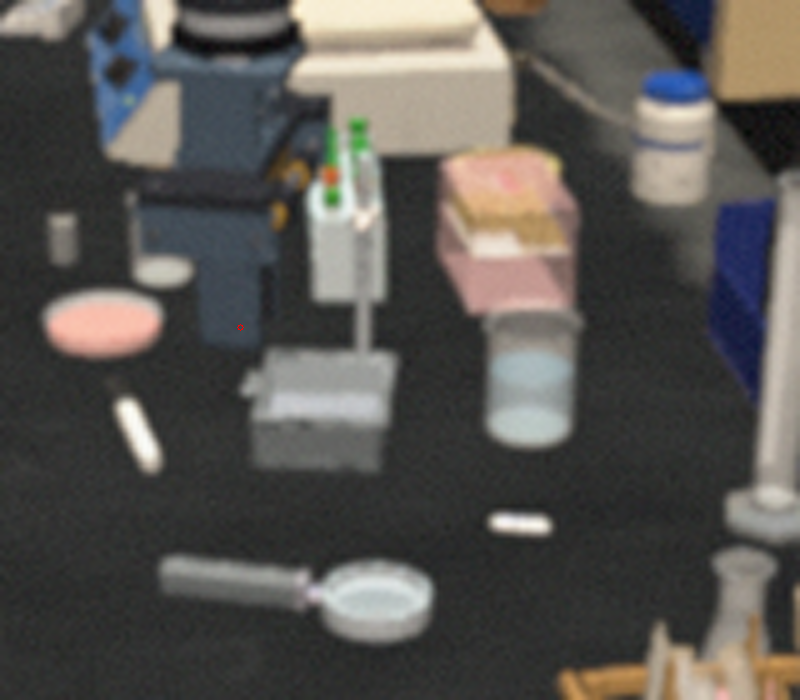

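View pics/top_e.png

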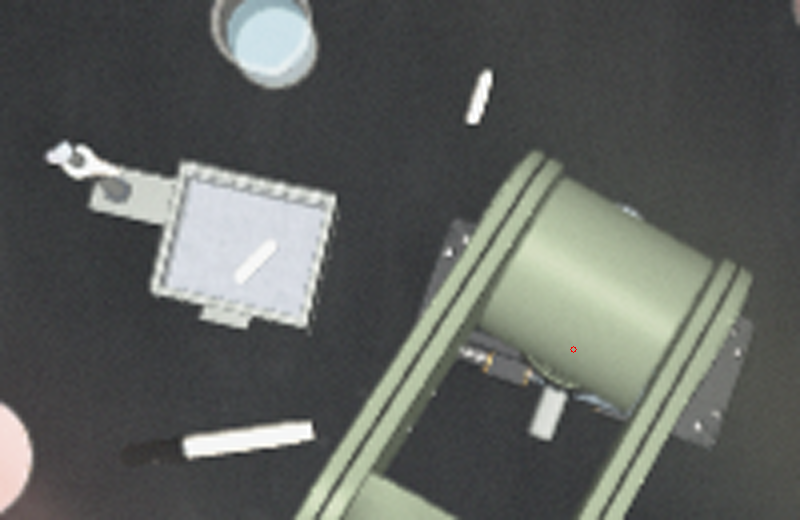

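carry_out:
  targets:
    - [40,0,5,0,0]
    - [40,0,5,0,0]
    - [40,0,3,0,0]
    - [40,0,2,0,0]
    - [40,0,1.5,0,0]
    - [40,0,1.2,0,0]
    - [40,0,0.5,0,0]
    - [40,0,0,0,0]

```text
time: 14.9
ee_pos: [0.4602, -0.2499, 0.005]
tool_rot: [[0.32, 0.0, -0.947], [0.947, -0.0, 0.32], [-0.0, -1.0, -0.0]]
force: [0.9, -0.1, 0.1]
opening: 0.036
```

```bash
python3 look2.py f side 280 200 100 90 8
```

```text
t 14.9 [ 0.4602 -0.2499  0.005 ] [ 0.9 -0.1  0.1] 0.03603268250245718 71.33819641026393 [ -29.8   26.7  111.7   -0.    41.6 -101.1]
```

View pics/side_f.png

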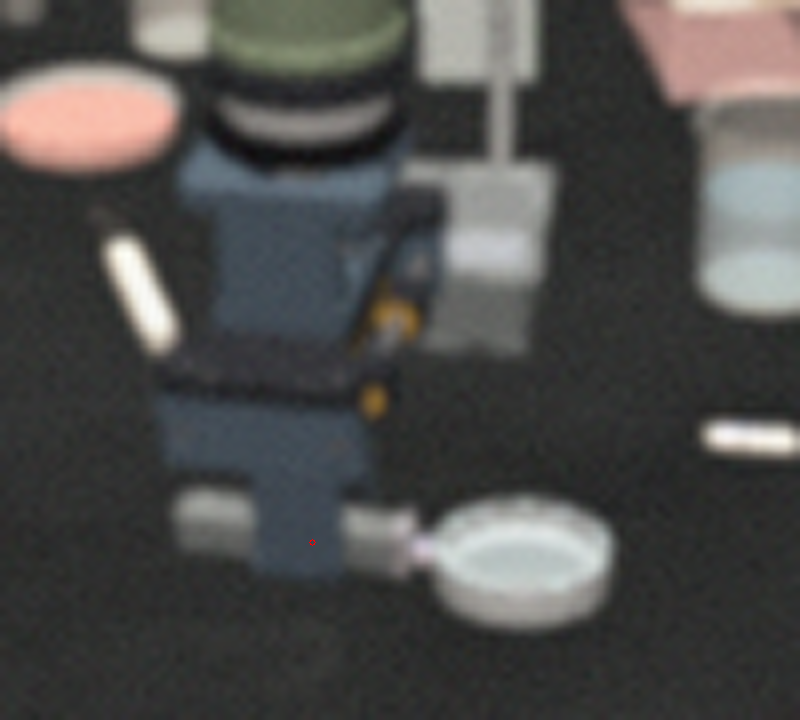

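carry_out:
  targets:
    - [40,0,0.2,0,0]
    - [0,0,0,0,0]
    - [0,0,0,0,0]
    - [0,0,0,0,0]
    - [0,0,0,0,0]
    - [0,0,0,0,0]
    - [0,0,0,0,0]
    - [0,0,0,0,0]

```text
time: 15.95
ee_pos: [0.4601, -0.2499, 0.0031]
tool_rot: [[0.32, 0.0, -0.947], [0.947, -0.0, 0.32], [-0.0, -1.0, -0.0]]
force: [-0.3, 0.9, 3.2]
opening: 0.0171
```

```bash
python3 look2.py g top 300 200 80 90 7; python3 look2.py g side 280 200 100 90 8
```

```text
t 15.95 [ 0.4601 -0.2499  0.0031] [-0.3  0.9  3.2] 0.01709859756206738 71.32571923855127 [ -29.8   26.8  111.9    0.    41.3 -101.1]
t 16.0 [ 0.4601 -0.2499  0.0031] [-0.5  1.4  4.1] 0.017780952499227582 71.33114076727048 [ -29.8   26.8  111.9   -0.    41.3 -101.1]
```

View pics/top_g.png

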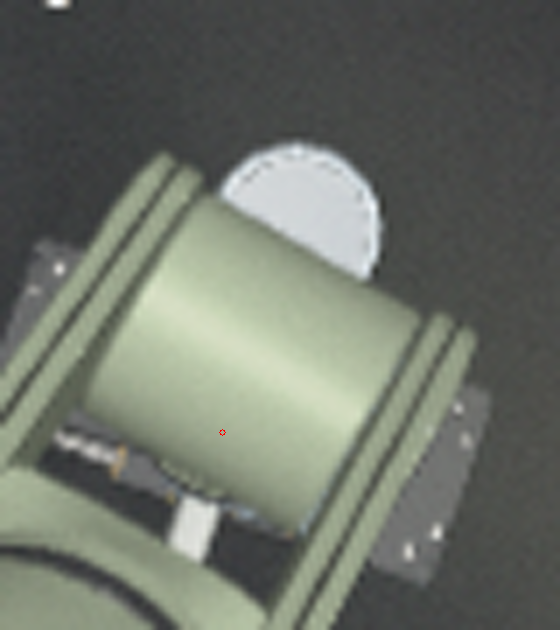

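carry_out:
  targets:
    - [0,0,-1,0,0]
    - [0,0,-2,0,0]
    - [0,0,-3,0,0]
    - [0,0,-4,0,0]
    - [0,0,-3,0,0]
    - [0,0,-1.5,0,0]
    - [0,0,-0.5,0,0]
    - [0,0,0,0,0]

```text
time: 17.05
ee_pos: [0.4596, -0.2497, 0.1522]
tool_rot: [[0.32, -0.001, -0.947], [0.947, 0.001, 0.32], [0.0, -1.0, 0.001]]
force: [0.4, 0.3, -1.3]
opening: 0.0176
```

```bash
python3 look2.py i side 280 170 100 90 8
```

```text
t 17.05 [ 0.4596 -0.2497  0.1522] [ 0.4  0.3 -1.3] 0.017565307895953394 71.33445131469793 [ -29.8   16.5  101.8   -0.    61.8 -101.1]
```

View pics/side_i.png

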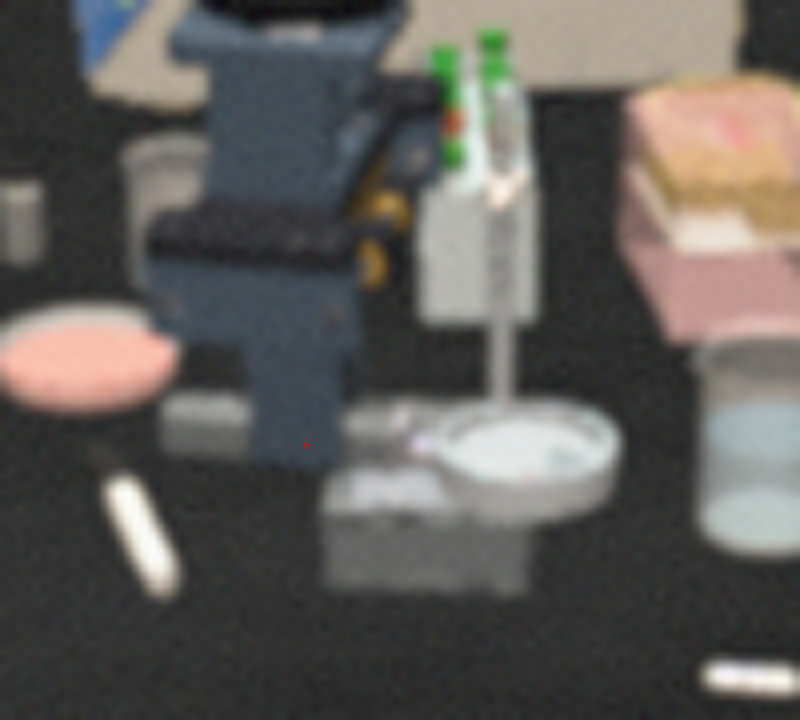

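carry_out:
  targets:
    - [0,1.5,0,0.6,0]
    - [0,3.5,0,1.3,0]
    - [0,4.5,0,1.7,0]
    - [0,4.5,0,1.7,0]
    - [0,4.5,0,1.7,0]
    - [0,3.0,0,1.1,0]
    - [0,1.6,0,0.6,0]
    - [0,0,0,0,0]

```text
time: 18.1
ee_pos: [0.4506, -0.0017, 0.1524]
tool_rot: [[0.317, -0.002, -0.948], [0.948, 0.0, 0.317], [-0.0, -1.0, 0.002]]
force: [0.0, -1.2, -1.2]
opening: 0.0176
```

carry_out:
  targets:
    - [0,0,0.5,0,0]
    - [0,0,0.8,0,0]
    - [0,0,0.8,0,0]
    - [0,0,0.4,0,0]
    - [0,0,0.2,0,0]
    - [0,0,0,0,0]
    - [0,0,0,0,0]
    - [0,0,0,0,0]

```text
time: 19.1
ee_pos: [0.4517, -0.0032, 0.1262]
tool_rot: [[0.32, 0.001, -0.947], [0.947, -0.0, 0.32], [0.0, -1.0, -0.001]]
force: [0.2, -0.9, -1.0]
opening: 0.0179
```

```bash
python3 look2.py j side 290 160 90 95 7;python3 look2.py j top 190 185 110 90 7
```

```text
t 19.1 [ 0.4517 -0.0032  0.1262] [ 0.2 -0.9 -1. ] 0.017936043962085733 71.33517268785964 [ -1.9  11.9 112.7  -0.   55.4 -73.2]
t 19.15 [ 0.4517 -0.0032  0.1261] [-0.9  0.1 -1.3] 0.01788582226782746 71.34046959593839 [ -1.9  11.9 112.7  -0.   55.4 -73.2]
```

View pics/side_j.png

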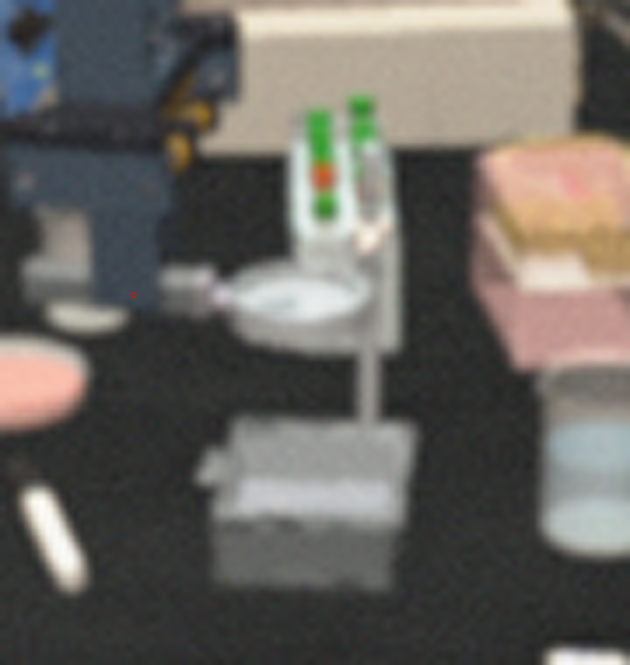

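View pics/top_j.png

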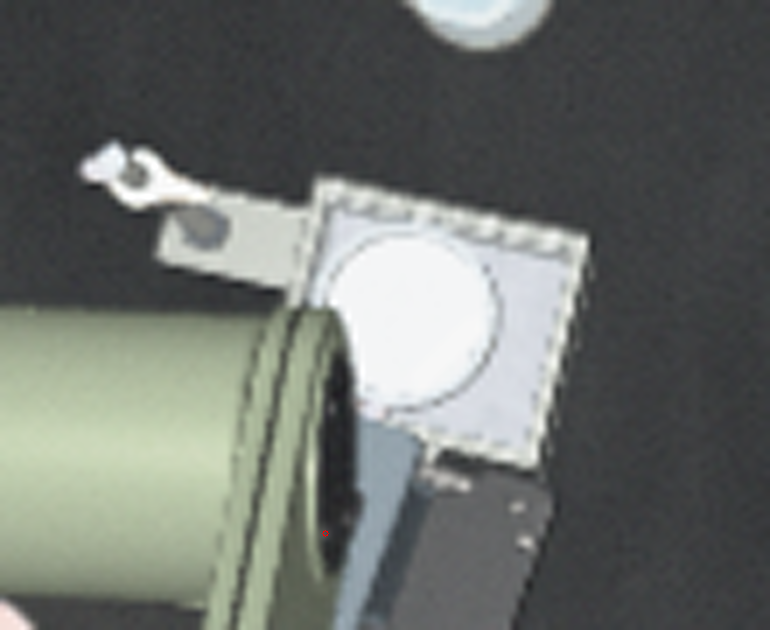

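```bash
cat > chk.py <<'E'
from plant import *
from h import *
import sys
q=pickle.load(open("fit.pkl","rb"));p=q[:3]
o=get_obs(); R=np.array(o["tool_rot"]); e=np.array(o["ee_pos"]); L=e-.0852*R[:,2]-.001*R[:,0]+[0,0,.0049]
print("lens kin",L.round(4), "tilt deg",np.degrees(R[2,0]).round(2),np.degrees(R[2,2]).round(2))
def cyl(f,C):
    a=np.linspace(0,2*np.pi,200); P=np.concatenate([proj(f,C+np.c_[.034*np.cos(a),.034*np.sin(a),0*a+z]) for z in(-.008,.008)]); return P.min(0),P.max(0)
av={}
for n in("top","side"):
    F=[grab_frame(n) for _ in range(3)]; g=dict(F[-1]); g["color"]=np.mean([f["color"].astype(float) for f in F],0).astype(np.uint8); pickle.dump(g,open(f"{n}_av.pkl","wb"))
    print(n,"proj lens",proj(g,L).round(2),"bbox",np.round(cyl(g,L),2).tolist())
    for l in("loupe","lens","mark","stir_bar"):
        print(n,l,[(np.round(d["centre"],4).tolist(),round(d["confidence"],2)) for d in recognise(F[-1],l)])
    k=12; oo,w,h=((200,200),66,50) if n=="top" else ((315,175),50,50)
    im=crop(g["color"][...,::-1],oo,w,h,k)
    for i in range(0,w,5): cv2.line(im,(i*k,0),(i*k,5),(0,255,255),1); cv2.putText(im,str(oo[0]+i),(i*k,15),0,.35,(0,255,255),1)
    for i in range(0,h,5): cv2.line(im,(0,i*k),(5,i*k),(0,255,255),1); cv2.putText(im,str(oo[1]+i),(7,i*k+4),0,.35,(0,255,255),1)
    cv2.imwrite(f"pics/chk_{n}_{sys.argv[1]}.png",im)
print(get_obs()["time"])
E
python3 chk.py a
```

```text
lens kin [ 0.5321 -0.0314  0.131 ] tilt deg 0.0 -0.03
top proj lens [[247.86 229.94]] bbox [[234.1, 216.36], [261.45, 243.42]]
top loupe [([0.5321, -0.034, 0.1339], 0.72), ([0.4175, -0.7279, 0.0111], 0.6)]
top lens [([0.4147, -0.7263, 0.0134], 0.76), ([0.5336, -0.0369, 0.1314], 0.59)]
top mark []
top stir_bar []
side proj lens [[332.95 202.95]] bbox [[323.05, 197.03], [342.84, 209.06]]
side loupe [([0.5104, -0.0246, 0.1344], 0.82), ([0.4198, -0.7337, 0.0065], 0.57), ([0.3669, 0.3081, 0.0243], 0.3)]
side lens [([0.415, -0.7339, 0.0139], 0.77), ([0.5155, -0.0221, 0.1352], 0.63)]
side mark []
side stir_bar []
19.9
```

View pics/chk_side_a.png

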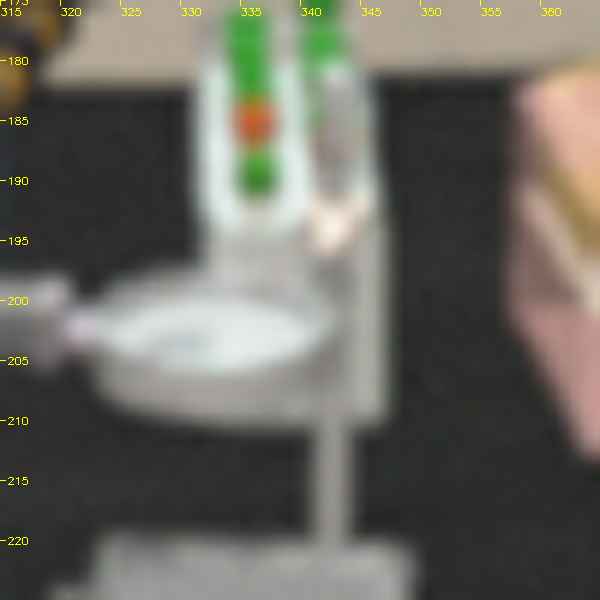

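View pics/chk_top_a.png

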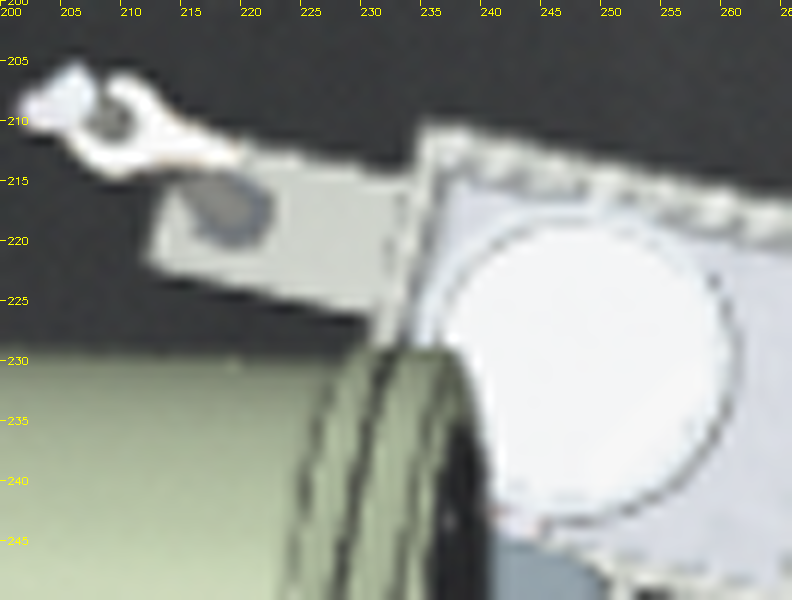

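Run:
```python
from h import *
g=pickle.load(open("top_av.pkl","rb")); 
c=g["color"][205:255,228:272,::-1].astype(float)
c=((c-150)/(255-150)).clip(0,1)**1.5*255
im=cv2.resize(c.astype(np.uint8),None,fx=12,fy=12,interpolation=cv2.INTER_CUBIC)
for i in range(0,44,2): cv2.putText(im,str(228+i),(i*12,10),0,.3,(0,0,255),1)
for i in range(0,50,2): cv2.putText(im,str(205+i),(0,i*12+4),0,.3,(0,0,255),1)
L=np.array([.5321,-.0314,.131])
a=np.linspace(0,2*np.pi,100)
for z,col in((.008,(0,200,0)),(-.008,(255,0,0))):
    P=(proj(g,L+np.c_[.034*np.cos(a),.034*np.sin(a),0*a+z])+.5-[228,205])*12
    for x,y in P: cv2.circle(im,(int(x),int(y)),1,col,-1)
cv2.imwrite("pics/ring.png",im)
```

```text
(no output)
```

View pics/ring.png

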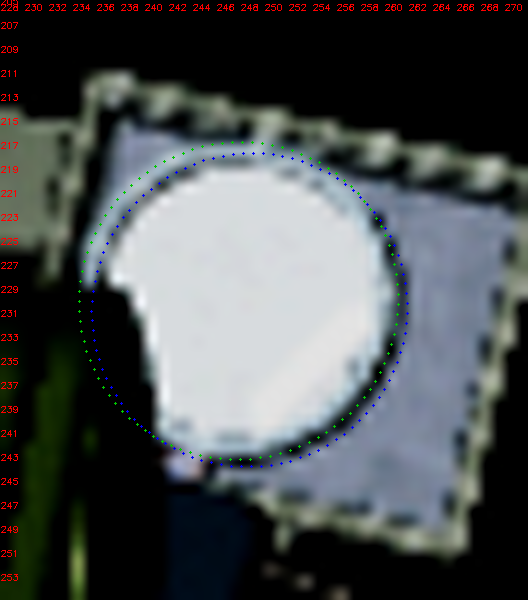

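```bash
cat > fit3.py <<'E'
from h import *
T=pickle.load(open("top1.pkl","rb"));S=pickle.load(open("side_av.pkl","rb"))
h=.034
ct=[((-.045,.055,h),(228.3,243.3)),((-.045,-.055,h),(266.5,252)),((.045,-.055,h),(273.3,221)),((.022,.1,.175),(205,208.4)),((.022,.074,None),(219.8,213))]
cs=[((-.045,-.055,h),(320.5,234.5)),((-.045,-.055,0),(321,243.7)),((.045,-.055,0),(346,243.7)),((-.045,.055,h),(323.3,221)),((.022,.074,None),(342.2,196.))]
def res(q):
    r=[]
    for f,c,d in((T,ct,q[3:5]),(S,cs,q[5:7])):
        A=np.array([[a[0],a[1],q[7] if a[2] is None else a[2]] for a,_ in c])
        P=proj(f,box2w(q[:3],A))+.5+d-np.array([b for _,b in c]); r+=list(P.ravel())
    return np.array(r+list(q[3:7]*3.0))
r=least_squares(res,[.555,-.01,-.17,0,0,0,0,.12]); q=r.x; print(q[:3].round(4),np.degrees(q[2]),np.round(q[3:],3)); print(np.round(r.fun,2))
pickle.dump(q,open("fit3.pkl","wb"))
p=q[:3]; print("tip",box2w(p,[.022,.074,q[7]]))
# bar centroid
c=T["color"].astype(float); sub=c[226:246,243:265].min(2); w=(sub>215); v,u=np.nonzero(w); print("bar n",len(u),u.mean()+243,v.mean()+226)
uv=np.array([u.mean()+243,v.mean()+226,1]);D=np.array(T["R"]).T@np.linalg.inv(T["K"])@uv;C=-np.array(T["R"]).T@np.array(T["t"]); B=C+D*(.012-C[2])/D[2]; print("bar world",B.round(4),"in box",(Rz(-p[2])@(B-[p[0],p[1],0])).round(4))
for n,f,o,w,hh,k in(("top",pickle.load(open("top_av.pkl","rb")),(200,202),28,20,28),("side",S,(334,184),16,22,27)):
    im=crop(f["color"][...,::-1],o,w,hh,k)
    for z,col in((.115,(255,0,0)),(.12,(255,255,0)),(.125,(0,255,0)),(.13,(0,0,255)),(.135,(255,0,255))):
        P=(proj(f,box2w(p,[[.022,.074,z],[.022,.1,z]]))+.5-o)*k
        cv2.circle(im,tuple(np.int32(P[0])),3,col,-1);cv2.circle(im,tuple(np.int32(P[1])),3,col,1)
    cv2.imwrite(f"pics/tip_{n}.png",im)
E
python3 fit3.py
```

```text
[ 0.5388 -0.0236 -0.2045] -11.718095373251193 [-0.005 -0.128 -0.167  0.089  0.127]
[-0.78  0.58 -0.08  0.3   0.33 -0.41  0.69  0.03 -0.1   0.65  0.23 -0.19
 -0.15 -0.67  0.6   0.25  0.45 -0.08  0.38 -0.12 -0.02 -0.38 -0.5   0.27]
tip [[0.57542019 0.04442966 0.12664901]]
bar n 43 253.41860465116278 234.7906976744186
bar world [ 0.5332 -0.0299  0.012 ] in box [-0.0042 -0.0073  0.012 ]
```

View pics/tip_top.png

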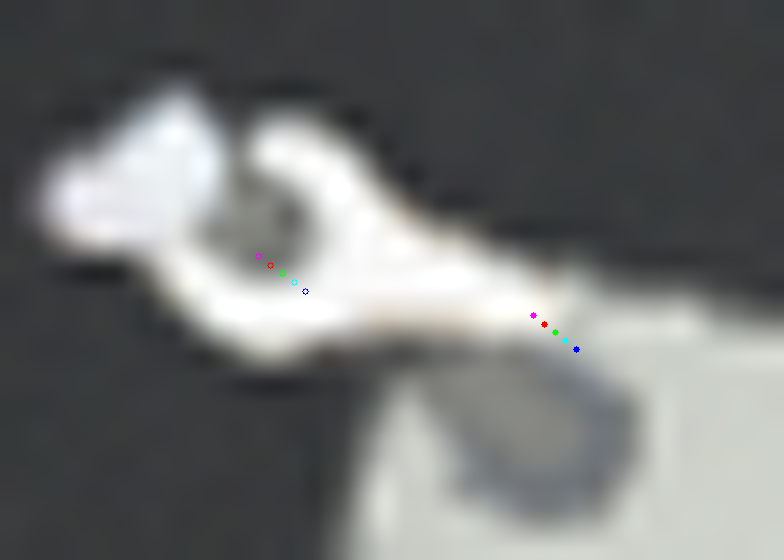

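View pics/tip_side.png

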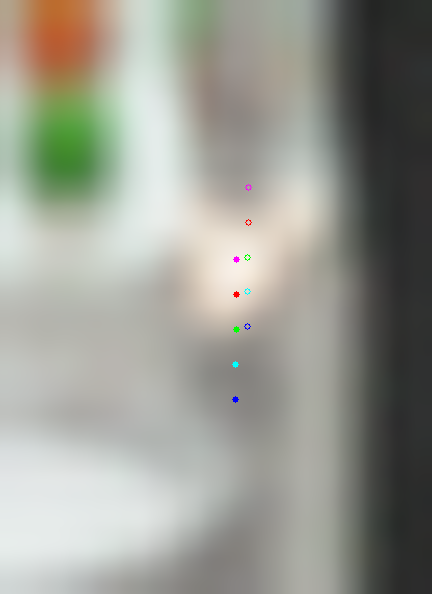

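Run:
```python
from h import *
for fn in("side_av.pkl","side1.pkl","side_e.pkl"):
    S=pickle.load(open(fn,"rb"))["color"].astype(int)
    print(fn)
    for v in range(188,200): print(v,S[v,338:349,0].tolist())
```

```text
side_av.pkl
188 [183, 225, 206, 157, 142, 147, 165, 159, 95, 47, 41]
189 [174, 225, 210, 167, 153, 155, 173, 171, 109, 55, 43]
190 [179, 224, 216, 179, 157, 165, 192, 193, 129, 60, 44]
191 [199, 228, 228, 208, 183, 186, 216, 213, 140, 66, 43]
192 [216, 227, 227, 229, 225, 221, 223, 206, 137, 68, 43]
193 [212, 207, 201, 226, 243, 237, 209, 177, 134, 77, 47]
194 [191, 182, 181, 222, 242, 229, 191, 171, 149, 90, 50]
195 [180, 176, 179, 205, 219, 191, 172, 173, 149, 91, 52]
196 [181, 177, 169, 168, 165, 154, 164, 173, 149, 90, 52]
197 [184, 179, 167, 146, 137, 139, 158, 171, 147, 91, 50]
198 [183, 184, 172, 148, 139, 136, 150, 170, 146, 88, 50]
199 [178, 181, 175, 163, 148, 140, 153, 171, 145, 89, 49]
side1.pkl
188 [182, 224, 205, 156, 141, 148, 164, 158, 97, 48, 43]
189 [174, 224, 209, 169, 151, 154, 170, 169, 111, 54, 43]
190 [176, 224, 215, 178, 158, 164, 190, 191, 127, 59, 42]
191 [198, 228, 226, 206, 179, 185, 214, 211, 139, 65, 43]
192 [215, 227, 226, 228, 224, 222, 223, 204, 135, 68, 45]
193 [209, 207, 199, 226, 242, 235, 208, 177, 133, 77, 46]
194 [190, 180, 181, 222, 242, 229, 1
[... 317 characters left out ...]
e.pkl
188 [186, 228, 206, 158, 147, 148, 166, 161, 99, 52, 38]
189 [174, 226, 213, 172, 150, 159, 173, 171, 108, 54, 43]
190 [181, 226, 220, 181, 157, 166, 194, 193, 128, 61, 44]
191 [198, 231, 229, 206, 183, 189, 217, 212, 143, 66, 46]
192 [218, 229, 229, 228, 224, 223, 225, 206, 136, 69, 42]
193 [213, 209, 203, 227, 244, 238, 209, 178, 137, 76, 48]
194 [194, 183, 183, 225, 243, 231, 192, 177, 148, 90, 52]
195 [184, 173, 179, 206, 223, 191, 171, 172, 151, 97, 50]
196 [180, 178, 172, 167, 167, 153, 162, 174, 151, 87, 52]
197 [183, 178, 166, 146, 138, 142, 158, 172, 148, 90, 48]
198 [179, 178, 164, 145, 139, 135, 150, 172, 145, 89, 48]
199 [184, 178, 167, 151, 144, 142, 154, 171, 147, 89, 52]
```

```bash
cat > ringz.py <<'E'
from h import *
from scipy.spatial import ConvexHull
S=pickle.load(open("side_av.pkl","rb")); I=S["color"].astype(float).mean(2)
import sys
L=np.array(eval(sys.argv[1]))
a=np.linspace(0,2*np.pi,720)
P=np.concatenate([proj(S,L+np.c_[.034*np.cos(a),.034*np.sin(a),0*a+z]) for z in(-.008,.008)])
lo=P[:720]
ds=[];v0=int(lo[:,1].max())
for u in range(327,340):
    vb=max(np.interp(u,*zip(*sorted(map(tuple,lo[(lo[:,1]>lo[:,1].mean())])))),0)
    col=I[v0-4:v0+8,u]; dk=I[v0+4:v0+8,u].mean(); br=I[v0-3:v0-1,u].mean()
    vs=np.arange(v0-4,v0+8); fr=((col-dk)/(br-dk)).clip(0,1); e=v0-2.5+fr[2:].sum()  # edge by integration from row v0-2
    ds.append((u,round(vb,2),round(e,2),round(br),round(dk)))
print(*ds,sep="\n"); print("mean obs-pred",np.mean([d[2]-d[1] for d in ds]))
for v in range(200,208): print(v,I[v,319:327].round().astype(int).tolist(),I[v,339:347].round().astype(int).tolist())
print("hull",P.min(0),P.max(0))
Tm=lambda z:proj(S,[.5755+.0015,.0444,z])[0]
for z in(.12,.125,.13,.135): print(z,Tm(z).round(2))
E
python3 ringz.py "[.5325,-.031,.131]"
```

```text
(327, np.float64(208.2), np.float64(208.75), 154, 48)
(328, np.float64(208.47), np.float64(208.92), 160, 47)
(329, np.float64(208.67), np.float64(209.07), 162, 47)
(330, np.float64(208.82), np.float64(209.22), 165, 47)
(331, np.float64(208.93), np.float64(209.36), 167, 48)
(332, np.float64(208.99), np.float64(209.48), 168, 47)
(333, np.float64(209.01), np.float64(209.62), 168, 46)
(334, np.float64(208.99), np.float64(209.74), 165, 46)
(335, np.float64(208.94), np.float64(209.73), 163, 46)
(336, np.float64(208.83), np.float64(209.78), 160, 45)
(337, np.float64(208.68), np.float64(209.82), 154, 46)
(338, np.float64(208.48), np.float64(210.05), 148, 46)
(339, np.float64(208.22), np.float64(210.19), 144, 46)
mean obs-pred 0.8076923076923077
200 [158, 136, 123, 123, 134, 150, 163, 175] [180, 179, 177, 162, 149, 156, 169, 144]
201 [135, 152, 176, 180, 178, 181, 191, 206] [202, 189, 185, 173, 154, 161, 171, 146]
202 [127, 156, 190, 194, 194, 205, 217, 221] [220, 208, 189, 164, 147, 157, 169, 143]
203 [119, 131, 153, 158, 170, 195, 211, 214] [221, 199, 169, 141, 139, 156, 167, 143]
204 [107, 94, 98, 112, 130, 156, 179, 187] [192, 165, 138, 128, 138, 159, 169, 143]
205 [82, 61, 59, 80, 111, 137, 149, 157] [152, 139, 127, 130, 139, 159, 170, 146]
206 [55, 47, 46, 66, 105, 133, 143, 150] [143, 134, 129, 134, 144, 160, 170, 145]
207 [45, 47, 44, 56, 90, 121, 138, 149] [145, 142, 138, 144, 150, 162, 170, 143]
hull [323.15482246 196.99589002] [342.94793229 209.01304436]
0.12 [342.66 197.  ]
0.125 [342.68 195.7 ]
0.13 [342.69 194.4 ]
0.135 [342.7 193.1]
```

Run:
```python
from h import *
for fn in("side1.pkl","side_f.pkl"):
    S=pickle.load(open(fn,"rb")); I=S["color"].astype(float).mean(2)
    a=np.linspace(0,2*np.pi,720)
    for L in(np.array([.5405,-.278,.008]),np.array([.5412,-.2773,.008])):
        lo=proj(S,L+np.c_[.034*np.cos(a),.034*np.sin(a),0*a-.008]); v0=int(lo[:,1].max()); up=lo[lo[:,1]>lo[:,1].mean()]; up=up[np.argsort(up[:,0])]
        r=[]
        for u in range(338,354):
            col=I[:,u]; dk=col[v0+4:v0+8].mean(); br=col[v0-3:v0-1].mean(); fr=((col-dk)/(br-dk)).clip(0,1); e=v0-2.5+fr[v0-2:v0+4].sum(); r.append(e-np.interp(u,up[:,0],up[:,1]))
        print(fn,v0,np.round(r,2),lo.min(0),lo.max(0))
    for v in(268,270,272): print(I[v,330:340].round(),I[v,350:360].round())
```

```text
side1.pkl 277 [ 0.42  0.22  0.18  0.08 -0.03 -0.14 -0.21 -0.29 -0.29 -0.3  -0.29 -0.35
 -0.38 -0.41 -0.28 -0.1 ] [334.71030482 266.60993118] [356.45862738 277.8229516 ]
side1.pkl 277 [ 0.65  0.44  0.38  0.27  0.15  0.02 -0.06 -0.15 -0.16 -0.17 -0.18 -0.24
 -0.29 -0.33 -0.21 -0.05] [334.90308127 266.48588827] [356.64183197 277.68881694]
[130. 161. 198. 198. 199. 204. 201. 212. 214. 211.] [212. 214. 214. 207. 197. 174. 115.  57.  43.  44.]
[117. 109. 121. 129. 149. 186. 207. 206. 197. 192.] [191. 193. 201. 211. 207. 169.  97.  50.  44.  45.]
[ 65.  50.  44.  56.  91. 128. 153. 177. 194. 195.] [203. 194. 186. 172. 145. 112.  69.  48.  45.  43.]
side_f.pkl 277 [ 0.4   0.28  0.16  0.09  0.01 -0.15 -0.21 -0.31 -0.25 -0.3  -0.3  -0.32
 -0.38 -0.45 -0.28 -0.1 ] [334.71030482 266.60993118] [356.45862738 277.8229516 ]
side_f.pkl 277 [ 0.63  0.49  0.35  0.27  0.18  0.01 -0.06 -0.16 -0.12 -0.17 -0.19 -0.22
 -0.29 -0.37 -0.21 -0.05] [334.90308127 266.48588827] [356.64183197 277.68881694]
[134. 160. 195. 200. 199. 206. 203. 212. 215. 213.] [210. 217. 215. 206. 198. 176. 114.  61.  46.  40.]
[120. 112. 123. 129. 150. 186. 209. 207. 199. 193.] [192. 193. 202. 211. 209. 166.  99.  50.  43.  42.]
[ 69.  53.  42.  55.  91. 126. 155. 177. 195. 196.] [207. 195. 186. 175. 145. 112.  69.  49.  43.  43.]
```

Run:
```python
from h import *
S=pickle.load(open("side_av.pkl","rb"));T=pickle.load(open("top_av.pkl","rb"))
q=pickle.load(open("fit3.pkl","rb"));p=q[:3]
for dx,dy in((0,0),(.0015,0),(.0015,.0015)):
    A=box2w(p,[[.022,.1,.175],[.022,.095,.175],[.022,.105,.175],[.022,.1,.034],[.022,.074,.126]])+[dx,dy,0]
    print(proj(S,A).round(2).tolist(),proj(T,A).round(2).tolist())
im=crop(S["color"][...,::-1],(334,168),16,32,18)
for i in range(0,32,2): cv2.putText(im,str(168+i),(0,i*18+12),0,.35,(0,0,255),1)
cv2.imwrite("pics/post.png",im)
```

```text
[[342.8, 180.03], [342.72, 180.52], [342.89, 179.55], [342.45, 215.83], [342.24, 195.46]] [[205.19, 208.06], [207.14, 208.48], [203.25, 207.64], [216.77, 216.56], [219.25, 213.32]]
[[343.22, 180.01], [343.14, 180.5], [343.3, 179.53], [342.85, 215.81], [342.66, 195.44]] [[205.21, 207.47], [207.16, 207.88], [203.26, 207.05], [216.79, 216.03], [219.27, 212.74]]
[[343.16, 179.87], [343.08, 180.35], [343.24, 179.38], [342.79, 215.65], [342.6, 195.29]] [[204.61, 207.46], [206.56, 207.88], [202.66, 207.04], [216.25, 216.02], [218.69, 212.74]]
```

View pics/post.png

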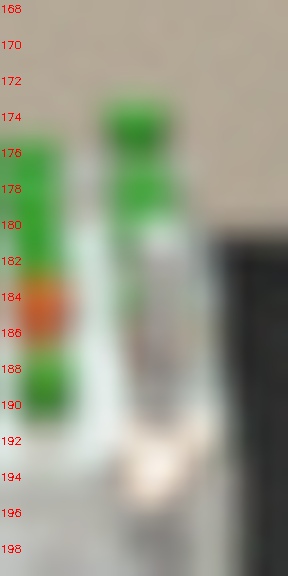

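carry_out:
  targets:
    - [0,0.1,0.1,0,0]
    - [0,0.05,0.1,-0.05,0]
    - [0,0,0.1,0,0]
    - [0,0,0.1,0,0]
    - [0,0,0,0,0]
    - [0,0,0,0,0]
    - [0,0,0,0,0]
    - [0,0,0,0,0]

```text
time: 20.9
ee_pos: [0.4526, -0.002, 0.122]
tool_rot: [[0.32, 0.0, -0.947], [0.947, -0.0, 0.32], [-0.0, -1.0, -0.0]]
force: [-0.5, 0.2, -0.8]
opening: 0.0174
```

```bash
python3 chk.py b; python3 ringz.py "[.5335,-.0298,.1268]" | head -14
python3 - <<'E'
from plant import *
o=get_obs(); print(o["time"],o["ee_pos"],o["force"],o["dq"],o["opening"])
E
```

```text
lens kin [ 0.533  -0.0302  0.1269] tilt deg -0.0 -0.01
top proj lens [[247.62 229.8 ]] bbox [[233.91, 216.26], [261.17, 243.24]]
top loupe [([0.417, -0.7269, 0.0127], 0.98), ([0.5303, -0.0347, 0.1297], 0.93)]
top lens [([0.4157, -0.7284, 0.0137], 0.83), ([0.5351, -0.0349, 0.1266], 0.6)]
top mark [([0.581, 0.0612, 0.1312], 0.39)]
top stir_bar []
side proj lens [[333.15 203.91]] bbox [[323.27, 197.99], [343.03, 210.02]]
side loupe [([0.5111, -0.0228, 0.127], 0.83), ([0.417, -0.7347, 0.0076], 0.66)]
side lens [([0.5155, -0.0242, 0.1317], 0.81), ([0.4133, -0.7329, 0.0111], 0.64)]
side mark []
side stir_bar []
21.6
(327, np.float64(209.09), np.float64(209.34), 160, 48)
(328, np.float64(209.38), np.float64(209.54), 167, 46)
(329, np.float64(209.6), np.float64(209.72), 172, 46)
(330, np.float64(209.77), np.float64(209.66), 178, 47)
(331, np.float64(209.89), np.float64(209.73), 184, 46)
(332, np.float64(209.96), np.float64(209.77), 188, 46)
(333, np.float64(209.99), np.float64(209.75), 192, 45)
(334, np.float64(209.98), np.float64(209.67), 190, 45)
(335, np.float64(209.93), np.float64(209.42), 185, 46)
(336, np.float64(209.84), np.float64(209.3), 177, 45)
(337, np.float64(209.7), np.float64(209.36), 166, 46)
(338, np.float64(209.52), np.float64(209.52), 157, 46)
(339, np.float64(209.27), np.float64(209.76), 150, 46)
mean obs-pred -0.10615384615384799
21.6 [ 0.45251177 -0.00194515  0.12193538] [ 0.45697897 -0.64974675 -0.87438882] [-0.06616202  0.09181097  0.07012793  0.05891473 -0.00593735  0.14383101] 0.0176371551554439
```

View pics/chk_side_b.png

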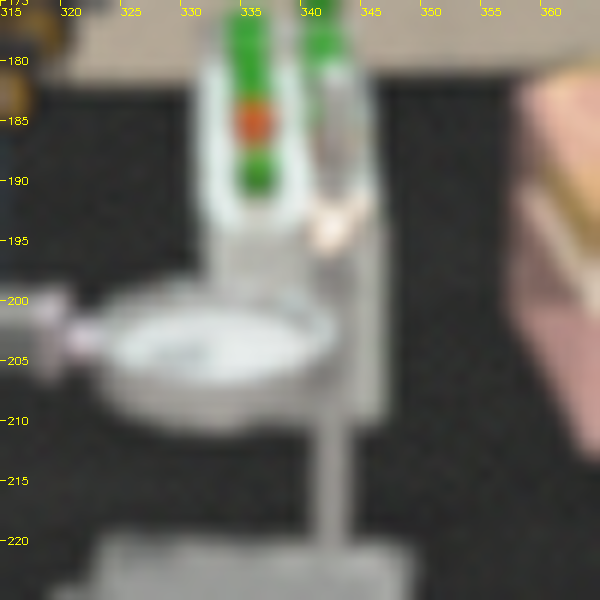

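View pics/chk_top_b.png

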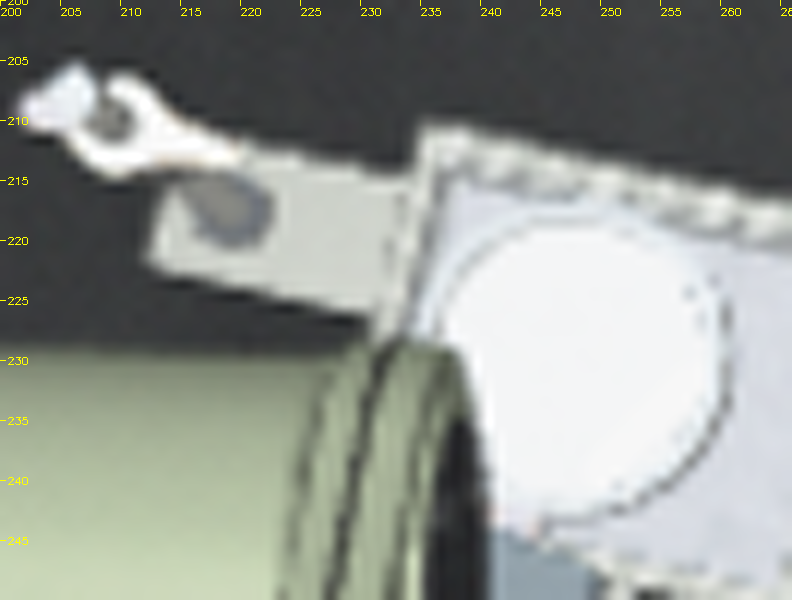

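Run:
```python
from h import *
g=pickle.load(open("top_av.pkl","rb")); 
c=g["color"][205:255,228:272,::-1].astype(float)
c=((c-150)/(255-150)).clip(0,1)**1.5*255
ims=[]
for L in([.533,-.0302,.1269],[.5342,-.029,.1269]):
    im=cv2.resize(c.astype(np.uint8),None,fx=9,fy=9,interpolation=cv2.INTER_CUBIC)
    a=np.linspace(0,2*np.pi,100)
    for z,col in((.008,(0,200,0)),(-.008,(255,0,0))):
        P=(proj(g,np.array(L)+np.c_[.034*np.cos(a),.034*np.sin(a),0*a+z])+.5-[228,205])*9
        for x,y in P: cv2.circle(im,(int(x),int(y)),1,col,-1)
    ims.append(im)
cv2.imwrite("pics/ring2.png",np.hstack(ims))
```

```text
(no output)
```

View pics/ring2.png

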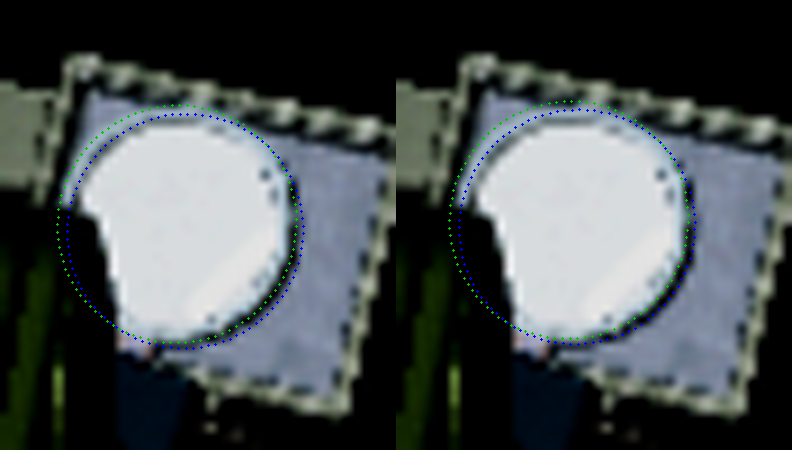

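```bash
python3 -c "
from plant import *
print(job_done()); o=get_obs(); print(o['time'],o['ee_pos'],o['opening'])"
```

```text
the job is handed in; nothing more can be done
None
the job is handed in; nothing more can be done
```

I closed the clear lid, picked up the grey loupe by its handle and handed the job in at about 21.6 s. The loupe was still held over the closed box, motionless and level. I got no verdict.

- **Lid:** I pushed its outer face over slowly with the shut fingertips. At the end, 1 mm more of commanded push moved it only 0.2 mm and gave 7.5 N, and the picture showed it flat on the box.
- **Centring:** The top camera puts the lens centre about 1 mm or less from the stir bar's centre, at roughly (0.5335, -0.030) m.
- **Height:** The lens middle is at about 127 mm by the arm's own position. My pixel fits of the pointer tip gave 125–127 mm.
- **Grip:** The arm read level to about 0.01° and was at rest. The jaws were holding the handle at 17.6 mm.

Some checks disagreed or failed:
- **Pointer height:** The detector's values for the pointer were 131–134 mm. It reports the middle of the whole visible collar and pointer, so I gave it less weight. The height could still be off by a few millimetres.
- **Cameras:** The side and top cameras disagreed with each other by about 2 mm.
- **Stir bar:** The detector did not find the stir bar in the last pictures. Its position comes from the pictures taken before the loupe covered it, plus the bar faintly visible through the lens.
- **After hand-in:** The state call returned nothing, so I have no reading from the final second.

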